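Lower a tube on the slant stand by its index plunger

TASK

Take the orange-capped tube out of the blue tube stand and lay it in the white V of the slant stand's tilted cradle, tip down on the heel stop, cap end up, while the cradle is still locked. Then pull the black knob of the index plunger on the front of the slant stand fully out against its spring, so that the cradle swings down to its slant with the tube in it, and finish while still holding the knob fully out, so that I can set the angle by hand. Leave the blue-capped tube in its place and do not knock the other things about.

Things in the scene. Friction and masses are not known exactly. Their poses are not given: they have to be found in the camera images.
- agar_tube: the orange-capped conical tube with tan contents: body 30 mm across, screw cap 34 mm across, 111 mm long, 30 g (may vary). Origin at its lower tip, z along the tube towards the cap; the cap takes up the last 13 mm (98 to 111 mm). It stands upright in one of the two end holes of the tube stand at the start. The cap is fixed to the tube; grasp it round the cap from above
- other_tube: the blue-capped conical tube of the same size, in the other end hole of the tube stand; stays there
- tube_stand: dark blue tube stand, 50 x 130 x 55 mm, fixed to the bench. Origin under its centre, y along its long side; three square holes 32 mm wide at y = -41, 0 and +41 mm, a tube's tip stands 5 mm above the bench, so about 60 mm of a tube stands out of the top
- slant_stand: aluminium slant stand, fixed to the bench; base plate 116 (x) x 150 (y) x 12 mm. Origin on the bench under the hinge, z up. The cradle's hinge runs along the stand's x axis, 40 mm high. The plunger is on its front, which faces -x of the stand (roughly the robot), on an upright 30 mm wide and 104 mm high, 40 to 48 mm in front of the origin
- cradle_seat (a point): middle of the cradle's heel stop, where the tube's tip belongs, 20 mm from the hinge. Turns with the cradle: z along the V to its open end = the lying tube's axis; -y is the V's open side (facing up); x along the hinge. At the start z leans 25 degrees from upright to +y of the stand. White 90-degree V, 66 mm long, 38 mm wide; 25 mm of tube and its cap stand out past its end
- cradle (a joint): the cradle's hinge, rad: 0 locked in the first index hole (25 degrees from upright, play about 0.02); grows as it swings down to +y of the stand; 0.80 on its slant stop (about 70 degrees from upright). Freed, it sinks by itself in about 2 s on a damped hinge. Index holes at 0, 0.39 and 0.785
- plunger (a joint): the index plunger, m: 0 seated with its pin in the index plate, 0.012 fully out against its end stop. Clear of the hole from 0.008. Spring 4 N seated, 8 N fully out; it springs back in when let go
- knob_mid (a point): middle of the plunger's black knob, 90 mm above the bench, 92 mm in front of the slant stand's origin when seated; axes as the slant stand's. The knob is a tapered round grip 26 mm long (along x), 20 to 26 mm across, wider at its outer end; pull straight along -x of the stand. Behind it an 18 mm thick barrel for 25 mm, then the upright; free on both sides
- media_bottle: blue-capped bottle, 70 mm across, 139 mm high, at the back left; stays (origin under its centre)
- timer: grey lab timer, 70 x 64 x 19 mm, lying at the left; stays (origin under its centre)
There are look-alikes about, which are no part of the job. There is more than one size of the agar_tube; the one meant has the size given above.

How it is judged:
By the outcome, as a careful person would: the job done as asked, in the order asked, and still so for the second after the job is handed in, while the arm keeps its last pose, push and grip.
It also fails if it takes over 56 s, if anything falls off the work surface, if the arm or the gripper's body presses on something with over 40 N, if the wrist force passes 120 N, or if a joint passes its speed limit or range.

ROBOT

A 6-joint arm with a two-finger parallel gripper is mounted at the origin on a cart in front of the work surface, level with it; the furniture and walls round the work are solid. World frame = base frame: x ahead of the robot, y to its left, z up, the work surface at z = 0. Lengths are in m, angles in rad, forces in N, time in s.
With the tool pointing down it reaches from about 0.25 to 0.775 m from the base axis. Payload 4 kg.
Tool frame: the origin (TCP) lies on the centre line of the jaws, within the pads' length; the fingertips stand 14 mm ahead of it and the grasp point (between the pads) lies 5 mm behind it (robot.tcp_to_tips is the distance from the TCP to the fingertips, in m); z points along the fingers, y is the line along which they close (so a half turn about z gives the same grasp; the last joint's range is limited). The gripper opens to 94 mm and grips with 3 to 60 N. Pads are 16 mm wide; open, the fingers measure 119 mm over their backs; the gripper's body (75 mm by 177 mm) begins 78 mm behind the grasp point.
Start: joints at [-1.416, 0.087, 1.371, -0, 1.684, -0.103], TCP at [0.14, -0.532, 0.22] pointing down, gripper open.
Joint ranges: [-3.1, 3.1], [-0.76, 2.03], [0.27, 2.55], [-1.08, 4.22], [0.17, 2.65], [-2.57, 2.57]. Speed limits (rad/s): [2.79, 2.79, 3.14, 3.14, 3.14, 3.14].

INTERFACE

Orientations are given as [roll, pitch, yaw] about the fixed x, y, z axes, in that order (R = Rz(yaw) Ry(pitch) Rx(roll)).
In Python, from bench import robot gives the robot as it stands.
- The arm moves only by the tool carry_out, never from a script. Its argument "increments" is a list of rows, each a list of 3 entries, a list of its own where there are three numbers: the closure in counts, from 0 (fully open) to 255 (shut), then the shift along the tool's x, y, z in mm, then the turn about the tool's z in degrees. In form: [[fingers, [dx, dy, dz], twist], ...]. A call has 1 to 8 rows; each row shifts and turns the commanded pose from where the row before left it, along the tool's axes as they then stand; what a row does not reach is not made up. A row lasts 1/10 s, in which the tool goes at most 50 mm and 8.59 degrees, less where a joint would pass 70% of its speed; a pose out of reach is approached as far as the arm can. A call with a gripper value outside its range is refused whole. The fingers move at their own pace and stop on an object; the grip force is fixed at half the most. Time passes only in rows, so rows that do not move let the fingers close. It gives the time, the measured TCP pose, the force, the opening and the grip force at its end, in the units of the state.
- robot.get_obs(): the state, without advancing time (a new reading comes with each control period).
- robot.snapshot(name): name is "side" or "top"; returns the picture (384x512x3 uint8, blue, green, red); there is no depth.
- robot.get_calibration(name): a dict with "vfov" (degrees; the focal length in pixels is half the picture's height over the tangent of half this angle, whatever the lens; pixels are square), "cx", "cy" (the principal point, pixels), "T" (4x4, takes a point from camera to world coordinates). Camera axes: x right, y down, z forward; pixel columns grow to the right and rows downward; lengths in m; the calibration is good to about 2 mm. A picture is of the moment at which its call begins. get_calibration takes no time and is no camera call.
- robot.close_job(): hands the job in; it is judged then, once.
The state is a dict: "time": time; "joint_positions": joint angles; "qvel": joint speeds; "joint_torque": joint torques, N m; "tool_pos": TCP position; "ee_rot": TCP orientation; "wrist_force": force on the tool from outside, world axes, zero at the start; "wrist_torque": the same for the moment, N m; "width": finger opening in m; "finger_force": force on a finger pad.
Only numpy, scipy, OpenCV 4.12 (cv2) and the standard library are available. Lean on these libraries where they do the work, as an engineer would, in place of code of your own. Each camera call takes 0.05 s, during which the arm holds its last target. There are 200 camera calls.

## Working session

There is one attempt and no reset: what is moved stays moved. The work goes in short steps, Python scripts to look and compute and a tool call to move; the robot and the scene stay as the last step left them, time stands still between calls to the robot, and variables do not carry over. Pictures are saved under pics/ and viewed, at most 10 in all, crops included, and the job is handed in when it is done.

Besides the shell and the picture viewer there is one more tool, called after ">>>" in YAML: its name, and indented under it one key for each argument. carry_out: Moves the arm, as the interface text tells. Its arguments: {"type":"object","properties":{"increments":{"type":"array","items":{"type":"array"}}},"required":["increments"]}

```bash
mkdir -p pics; ls
python3 - <<'E'
from bench import robot
import cv2,numpy as np
for n in("side","top"):
    cv2.imwrite(f"pics/{n}0.png",robot.snapshot(n))
    c=robot.get_calibration(n);print(n,c["vfov"],c["cx"],c["cy"],np.round(c["T"],3).tolist(), [k for k in c])
print(robot.get_obs())
E
```

```text
pics
side 56.373362840722926 254.28852667298247 194.01643369498643 [[1.0, -0.022, 0.018, 0.584], [-0.026, -0.46, 0.888, -0.875], [-0.012, -0.888, -0.46, 0.586], [0.0, 0.0, 0.0, 1.0]] ['vfov', 'cx', 'cy', 'T']
top 45.959083310912405 263.62855200666877 196.110144971629 [[-0.01, -0.988, 0.156, 0.385], [-1.0, 0.009, -0.005, 0.088], [0.004, -0.156, -0.988, 1.493], [0.0, 0.0, 0.0, 1.0]] ['vfov', 'cx', 'cy', 'T']
{'time': 0.1, 'joint_positions': array([-1.41608228e+00,  8.78535620e-02,  1.37205555e+00, -5.36850135e-05,
        1.68364502e+00, -1.03100153e-01]), 'qvel': array([-0.0002431 , -0.0021688 , -0.00292297,  0.00088736, -0.00076178,
       -0.00171215]), 'joint_torque': array([ 1.93838889e-03, -3.41253412e+01, -3.03301942e+01,  7.20129465e-02,
        3.04069463e-02, -9.11176926e-05]), 'tool_pos': array([ 0.14013734, -0.53136103,  0.21846041]), 'ee_rot': array([-3.13963610e+00, -1.48798693e-04,  2.57808061e-01]), 'wrist_force': array([0.35950548, 0.18271586, 0.26421478]), 'wrist_torque': array([ 0.00863012, -0.01270136, -0.01078822]), 'finger_force': 0.0, 'width': 0.09379398507820125}
```

View pics/side0.png

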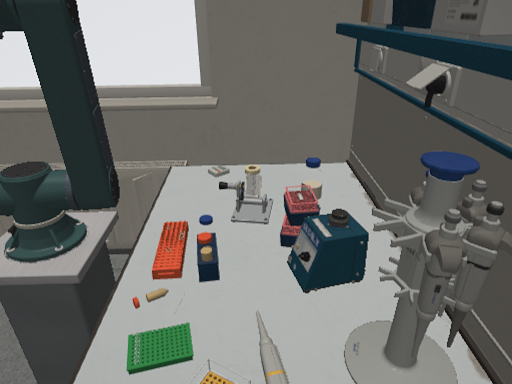

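View pics/top0.png

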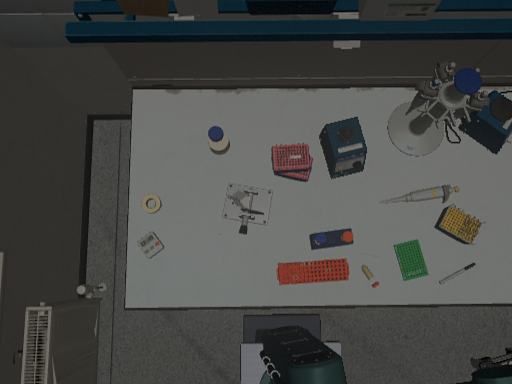

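The tube stand is at top (332,239), with the orange cap at (347,237) and the blue at (321,238). In the side view they are at (205,238) and (206,219). The slant stand is at top (247,205), with its knob at (243,229); in the side view the knob is at (223,186).

```bash
cat > h.py <<'E'
from bench import robot
import cv2,numpy as np
C={n:robot.get_calibration(n) for n in("side","top")}
def ray(n,p):
    c=C[n];f=192/np.tan(np.radians(c["vfov"]/2));T=np.array(c["T"])
    d=T[:3,:3]@np.array([(p[0]-c["cx"])/f,(p[1]-c["cy"])/f,1]);return T[:3,3],d
def onz(n,p,z):
    o,d=ray(n,p);return o+d*(z-o[2])/d[2]
def tri(ps,pt):
    o1,d1=ray("side",ps);o2,d2=ray("top",pt)
    s=np.linalg.lstsq(np.c_[d1,-d2],o2-o1,rcond=None)[0]
    a,b=o1+d1*s[0],o2+d2*s[1];return (a+b)/2,np.linalg.norm(a-b)
def proj(n,X):
    c=C[n];f=192/np.tan(np.radians(c["vfov"]/2));v=np.linalg.inv(np.array(c["T"]))@np.r_[X,1]
    return v[0]/v[2]*f+c["cx"],v[1]/v[2]*f+c["cy"]
def blob(img,box,lo,hi):
    x0,y0,x1,y1=box;m=cv2.inRange(cv2.cvtColor(img[y0:y1,x0:x1],cv2.COLOR_BGR2HSV),lo,hi)
    k,l,st,ce=cv2.connectedComponentsWithStats(m)
    i=1+np.argmax(st[1:,4]);return ce[i]+[x0,y0],st[i]+[x0,y0,0,0,0]
E
python3 - <<'E'
from h import *
s=cv2.imread("pics/side0.png");t=cv2.imread("pics/top0.png")
for n,lo,hi in(("or",(0,120,120),(20,255,255)),("bl",(108,120,60),(130,255,255))):
    a,sa=blob(s,(190,210,222,262) ,lo,hi);b,sb=blob(t,(308,226,358,250),lo,hi)
    print(n,a,sa,b,sb,tri(a,b),onz("top",b,.116))
A=cv2.resize(t[170:260,210:360],None,fx=5.3,fy=5.3,interpolation=cv2.INTER_CUBIC)[:300,:795]
A=cv2.resize(t[175:250,205:285],(600,562),interpolation=cv2.INTER_CUBIC)
B=cv2.resize(s[155:230,210:290],(600,562),interpolation=cv2.INTER_CUBIC)
cv2.imwrite("pics/ct.png",A);cv2.imwrite("pics/cs.png",B)
E
```

```text
or [203.78947368 236.48421053] [197 233  15  10  95] [347.56097561 236.23170732] [343 232  10  10  82] (array([ 0.47770661, -0.17355157,  0.11348869]), np.float64(0.0008920868880066086)) [ 0.47709893 -0.17314825  0.116     ]
bl [205.26136364 219.35227273] [200 215  12  10  88] [320.55555556 237.64197531] [316 233  10  10  81] (array([ 0.47376329, -0.09166695,  0.11052973]), np.float64(0.00042732627384802136)) [ 0.47362353 -0.09092152  0.116     ]
```

View pics/ct.png

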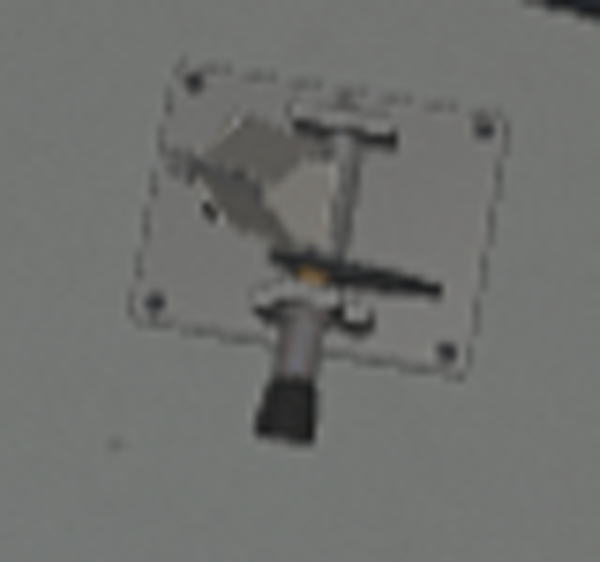

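View pics/cs.png

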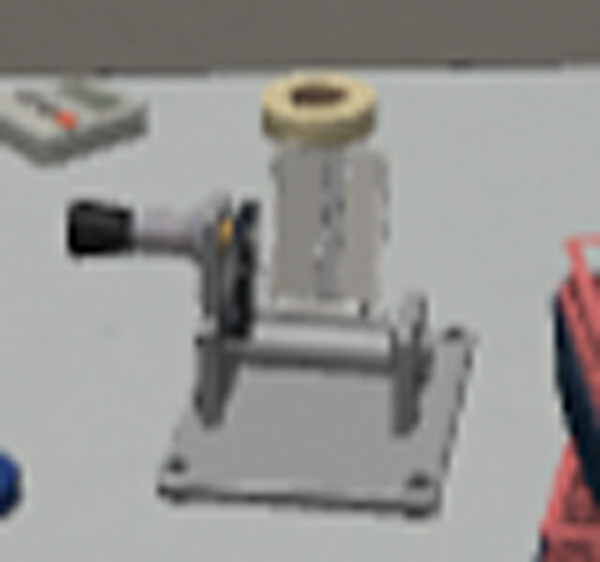

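The top crop shows plate corners at (180,60), (508,115), (465,375) and (133,325), the knob at (287,410), and the hinge rod from (348,150) to (341,250). The side crop shows the knob at (100,228), the V at 275–385, and the rod at 255–390 on row 340. The V leans left in the top view, which is +y.

Run:
```python
from h import *
ct=lambda x,y:(205+(x+.5)/7.5-.5,175+(y+.5)/7.493-.5)
cs=lambda x,y:(210+(x+.5)/7.5-.5,155+(y+.5)/7.493-.5)
P=np.array([onz("top",ct(*p),.012) for p in((180,60),(508,115),(465,375),(133,325))])
S=np.array([onz("top",ct(*p),.012) for p in((195,80),(485,127),(447,350),(154,300))])
print("plate",P.round(4).tolist(),P.mean(0),"screws",S.mean(0))
for Q in(P,S):
    ux=(Q[0]+Q[1]-Q[2]-Q[3]);uy=(Q[0]+Q[3]-Q[1]-Q[2])
    print("yaw",np.arctan2(ux[1],ux[0]),np.arctan2(-uy[0],uy[1]),np.linalg.norm(ux)/2,np.linalg.norm(uy)/2)
yaw=(np.arctan2(ux[1],ux[0])+np.arctan2(-uy[0],uy[1]))/2
R=np.array([[np.cos(yaw),-np.sin(yaw),0],[np.sin(yaw),np.cos(yaw),0],[0,0,1]])
c=P.mean(0)
loc=lambda X:(R.T@(X-c)).round(4)
k,e=tri(cs(100,228),ct(287,410));print("knob",k,e,loc(k), "topray z.09",loc(onz("top",ct(287,410),.09)))
for p in((348,150),(341,250)):print("rod",loc(onz("top",ct(*p),.045)))
# side ray: V bottom, rod ends, at stand plane y=hinge
for p in((255,340),(390,345),(275,300),(375,312),(325,310),(328,150),(275,150),(385,155)):
    o,d=ray("side",cs(*p));o=R.T@(o-c);d=R.T@d
    print("side",p,[ (o+d*(y-o[1])/d[1]).round(3).tolist() for y in(-.012,0.02)])
```

```text
plate [[0.666, 0.1963, 0.012], [0.6399, 0.0511, 0.012], [0.5246, 0.0714, 0.012], [0.548, 0.2166, 0.012]] [0.59465224 0.13383905 0.012     ] screws [0.5965559  0.13438354 0.012     ]
yaw -0.17246859167933906 -0.1688798224377216 0.11839294759251215 0.1472695703293048
yaw -0.17913856376414722 -0.17592092531390946 0.10005013741433348 0.13027331473020642
knob [0.50422921 0.14609015 0.09120601] 0.0016739079862268726 [-0.0912 -0.0039  0.0792] topray z.09 [-0.0919 -0.0041  0.078 ]
rod [ 0.0267 -0.008   0.033 ]
rod [-0.0167 -0.0125  0.033 ]
side (255, 340) [[-0.024, -0.012, 0.035], [-0.03, 0.02, 0.017]]
side (390, 345) [[0.034, -0.012, 0.036], [0.03, 0.02, 0.019]]
side (275, 300) [[-0.015, -0.012, 0.054], [-0.021, 0.02, 0.038]]
side (375, 312) [[0.028, -0.012, 0.052], [0.023, 0.02, 0.035]]
side (325, 310) [[0.007, -0.012, 0.051], [0.001, 0.02, 0.034]]
side (328, 150) [[0.009, -0.012, 0.125], [0.004, 0.02, 0.11]]
side (275, 150) [[-0.013, -0.012, 0.123], [-0.019, 0.02, 0.109]]
side (385, 155) [[0.032, -0.012, 0.124], [0.028, 0.02, 0.109]]
```

>>> carry_out:
  increments:
    - [0, [42, -26, 0], 0]
    - [0, [42, -26, 0], 0]
    - [0, [42, -26, 0], 0]
    - [0, [42, -26, 0], 0]
    - [0, [42, -26, 0], 0]
    - [0, [42, -26, 0], 0]
    - [0, [42, -26, 0], 0]
    - [0, [42, -26, 0], 0]

```text
time: 0.9
tool_pos: [0.4129, -0.2432, 0.2191]
ee_rot: [-3.141, 0.0, 0.258]
wrist_force: [0.9, -0.3, -0.5]
width: 0.0937
finger_force: 0.0
```

>>> carry_out:
  increments:
    - [0, [42, -26, 0], 0]
    - [0, [42, -26, 0], 0]
    - [0, [0, 0, 0], -8.2]
    - [0, [0, 0, 0], -8.2]
    - [0, [0, 0, 0], -8.2]
    - [0, [0, 0, 0], -8.2]
    - [0, [0, 0, 0], -8.2]
    - [0, [0, 0, 0], -8.2]

```text
time: 1.7
tool_pos: [0.4798, -0.1731, 0.2188]
ee_rot: [-3.14, 0.0, 1.123]
wrist_force: [0.6, 0.4, -0.1]
width: 0.094
finger_force: 0.0
```

>>> carry_out:
  increments:
    - [0, [0, 0, 0], -8.2]
    - [0, [0, 0, 0], -8]
    - [0, [0, 0, 0], 0]
    - [0, [0, 0, 0], 0]

```text
time: 2.1
tool_pos: [0.4799, -0.1733, 0.219]
ee_rot: [-3.141, -0.0, 1.396]
wrist_force: [-0.8, -0.4, -0.2]
width: 0.094
finger_force: 0.0
```

```bash
cat >> h.py <<'E'
def delta(X,yaw):
    o=robot.get_obs();y=o["ee_rot"][2];d=np.array(X)-o["tool_pos"]
    print("t",o["time"].__round__(2),"pos",o["tool_pos"].round(4),"rot",o["ee_rot"].round(3),"F",o["wrist_force"].round(1),"w",round(o["width"],4),"f",round(o["finger_force"],1))
    print("mm",(1e3*np.array([d[0]*np.cos(y)+d[1]*np.sin(y),d[0]*np.sin(y)-d[1]*np.cos(y),-d[2]])).round(1),"twist",round(float(-np.degrees((yaw-y+np.pi)%(2*np.pi)-np.pi)),1))
E
python3 -c "
from h import *
delta([.4775,-.1733,.1045],1.397)"
```

```text
t 2.1 pos [ 0.4799 -0.1733  0.219 ] rot [-3.141 -0.     1.396] F [-0.8 -0.4 -0.2] w 0.094 f 0.0
mm [ -0.5  -2.3 114.5] twist -0.0
```

>>> carry_out:
  increments:
    - [0, [0, -2, 25], 0]
    - [0, [0, 0, 25], 0]
    - [0, [0, 0, 25], 0]
    - [0, [0, 0, 20], 0]
    - [0, [0, 0, 15], 0]
    - [0, [0, 0, 4], 0]
    - [0, [0, 0, 0], 0]

```text
time: 2.8
tool_pos: [0.4777, -0.1728, 0.1049]
ee_rot: [-3.14, -0.0, 1.398]
wrist_force: [-0.3, -0.9, -0.2]
width: 0.094
finger_force: 0.0
```

>>> carry_out:
  increments:
    - [255, [0, 0, 0], 0]
    - [255, [0, 0, 0], 0]
    - [255, [0, 0, 0], 0]
    - [255, [0, 0, 0], 0]
    - [255, [0, 0, 0], 0]
    - [255, [0, 0, 0], 0]
    - [255, [0, 0, 0], 0]
    - [255, [0, 0, 0], 0]

```text
time: 3.6
tool_pos: [0.4781, -0.173, 0.1054]
ee_rot: [-3.142, 0.0, 1.399]
wrist_force: [0.0, -0.3, 0.8]
width: 0.0333
finger_force: 1.2
```

>>> carry_out:
  increments:
    - [255, [0, 0, 0], 0]
    - [255, [0, 0, -10], 0]
    - [255, [0, 0, -20], 0]
    - [255, [0, 0, -25], 0]
    - [255, [0, 0, -30], 0]
    - [255, [0, 0, -30], 0]
    - [255, [0, 0, -25], 0]
    - [255, [0, 0, 0], 0]

```text
time: 4.4
tool_pos: [0.4798, -0.1738, 0.2507]
ee_rot: [3.133, 0.003, 1.399]
wrist_force: [1.3, 1.1, -0.5]
width: 0.033
finger_force: 30.0
```

Run:
```python
from h import *
a=cv2.imread("pics/top0.png")[183:221,222:268].astype(float)
s=robot.snapshot("side");cv2.imwrite("pics/side1.png",s)
a=np.clip((a-20)*1.9,0,255).astype(np.uint8)
A=cv2.resize(a,None,fx=12,fy=12,interpolation=cv2.INTER_CUBIC)
b=s[150:260,180:290];B=cv2.resize(b,None,fx=2.2,fy=4.14,interpolation=cv2.INTER_CUBIC)
B=cv2.resize(b,(242,242));B=cv2.copyMakeBorder(B,0,A.shape[0]-242,0,0,cv2.BORDER_CONSTANT)
cv2.imwrite("pics/c2.png",np.hstack([A,B]));print(A.shape)
```

```text
(456, 552, 3)
```

View pics/c2.png

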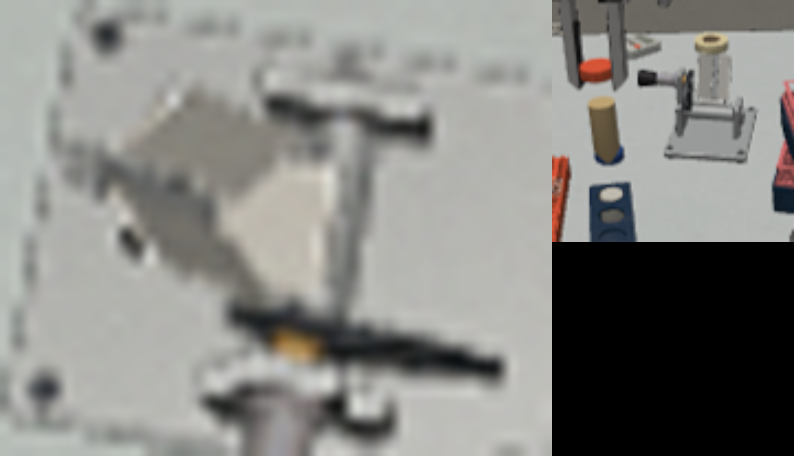

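The tube is held upright. In the crop, the V's apex runs from (218,205) to (115,160), its edges from (190,90) and (130,240), and the rod is at x≈350.

Run:
```python
from h import *
ct=lambda x,y:(222+(x+.5)/12-.5,183+(y+.5)/12-.5)
yaw=-.174;R=np.array([[np.cos(yaw),-np.sin(yaw),0],[np.sin(yaw),np.cos(yaw),0],[0,0,1]])
# origin from knob (92 mm in front) for x
c=np.array([.595,.1339,0])
for n,p,z in(("apexbot",(218,205),.049),("apextop",(115,160),.109),("edge+top",(190,90),.117),("edge-top",(130,240),.117),("edge-bot",(250,295),.057),("rod",(350,200),.045),("orange pin",(298,345),.09),("heel+",(330,165),.065),("heel-",(325,300),.065),("brk+",(345,105),.05),("knob",(ct(0,0)),0)):
    X=onz("top",ct(*p),z);print(n,X.round(4),(R.T@(X-c)).round(4))
# held tube, side view
s=cv2.imread("pics/side1.png")
a,st=blob(s,(185,160,215,190),(0,120,120),(20,255,255));print(a,st,robot.get_obs()["tool_pos"],proj("side",robot.get_obs()["tool_pos"]+[0,0,.005]))
```

```text
apexbot [0.6028 0.1575 0.049 ] [0.0036 0.0246 0.049 ]
apextop [0.6057 0.1812 0.109 ] [0.0024 0.0484 0.109 ]
edge+top [0.6225 0.1614 0.117 ] [0.0223 0.0318 0.117 ]
edge-top [0.5837 0.1768 0.117 ] [-0.0186  0.0403  0.117 ]
edge-bot [0.5772 0.1487 0.057 ] [-0.0201  0.0115  0.057 ]
rod [0.6044 0.1222 0.045 ] [ 0.0113 -0.0099  0.045 ]
orange pin [0.5596 0.1348 0.09  ] [-0.035  -0.0052  0.09  ]
heel+ [0.6108 0.127  0.065 ] [ 0.0168 -0.0041  0.065 ]
heel- [0.5746 0.1285 0.065 ] [-0.0191 -0.0089  0.065 ]
brk+ [0.6295 0.1232 0.05  ] [ 0.0358 -0.0045  0.05  ]
knob [0.6164 0.1589 0.    ] [0.0168 0.0283 0.    ]
[199.36263736 180.18681319] [193 177  14  10  91] [ 0.4788818  -0.17343619  0.24782785] (np.float64(199.20497605475975), np.float64(182.7418971183742))
```

```bash
python3 -c "
from h import *
delta([.597,.135,.248],1.397)"
```

```text
t 4.45 pos [ 0.4789 -0.1734  0.2478] rot [3.137e+00 2.000e-03 1.399e+00] F [-0.8  0.5 -0.7] w 0.0327 f 30.0
mm [ 3.241e+02  6.370e+01 -2.000e-01] twist 0.1
```

>>> carry_out:
  increments:
    - [255, [20, 4, 0], 0]
    - [255, [40, 8, 0], 0]
    - [255, [48, 9, 0], 0]
    - [255, [48, 9, 0], 0]
    - [255, [48, 9, 0], 0]
    - [255, [48, 9, 0], 0]
    - [255, [40, 8, 0], 0]
    - [255, [24, 6, 0], 0]

```text
time: 5.25
tool_pos: [0.5925, 0.1309, 0.2424]
ee_rot: [-3.137, 0.001, 1.402]
wrist_force: [0.2, 0.4, -0.0]
width: 0.0326
finger_force: 30.0
```

>>> carry_out:
  increments:
    - [255, [8, 2, 0], 0]
    - [255, [0, 0, 0], 0]
    - [255, [0, 0, 0], 0]

```text
time: 5.55
tool_pos: [0.5959, 0.1341, 0.2445]
ee_rot: [-3.14, 0.001, 1.398]
wrist_force: [0.2, -0.9, -0.6]
width: 0.033
finger_force: 30.0
```

```bash
python3 -c "
from h import *
delta([.597,.135,.1632],1.397)"
```

```text
t 5.55 pos [0.5959 0.1341 0.2445] rot [-3.140e+00  1.000e-03  1.398e+00] F [ 0.2 -0.9 -0.6] w 0.033 f 30.0
mm [ 1.1  0.9 81.3] twist 0.1
```

>>> carry_out:
  increments:
    - [255, [1, 1, 15], 0]
    - [255, [0, 0, 20], 0]
    - [255, [0, 0, 20], 0]
    - [255, [0, 0, 12], 0]
    - [255, [0, 0, 6], 0]
    - [255, [0, 0, 2], 0]
    - [255, [0, 0, 2], 0]
    - [255, [0, 0, 0], 0]

```text
time: 6.35
tool_pos: [0.598, 0.1361, 0.1692]
ee_rot: [3.14, -0.0, 1.399]
wrist_force: [-0.3, 0.1, -0.3]
width: 0.0325
finger_force: 30.0
```

>>> carry_out:
  increments:
    - [255, [0, 0, 1], 0]
    - [255, [0, 0, 1], 0]
    - [255, [0, 0, 1], 0]
    - [255, [0, 0, 1], 0]

```text
time: 6.75
tool_pos: [0.5977, 0.1362, 0.1645]
ee_rot: [3.141, 0.0, 1.399]
wrist_force: [-0.2, -0.4, 0.2]
width: 0.0323
finger_force: 30.0
```

>>> carry_out:
  increments:
    - [255, [0, 0, 1], 0]
    - [255, [0, 0, 1], 0]
    - [255, [0, 0, 1], 0]
    - [255, [0, 0, 0], 0]

```text
time: 7.15
tool_pos: [0.5975, 0.1361, 0.1612]
ee_rot: [-3.141, 0.0, 1.399]
wrist_force: [-1.4, 0.6, -0.4]
width: 0.0328
finger_force: 30.0
```

>>> carry_out:
  increments:
    - [255, [0, 0, 1], 0]
    - [255, [0, 0, 1], 0]
    - [255, [0, 0, 0], 0]

```text
time: 7.45
tool_pos: [0.5978, 0.1362, 0.1603]
ee_rot: [3.141, -0.0, 1.399]
wrist_force: [-0.2, 0.5, 2.3]
width: 0.0329
finger_force: 30.0
```

>>> carry_out:
  increments:
    - [255, [0, 0, 1], 0]
    - [255, [0, 0, 1], 0]
    - [255, [0, 0, 0], 0]

```text
time: 7.75
tool_pos: [0.598, 0.1365, 0.1598]
ee_rot: [3.139, -0.001, 1.399]
wrist_force: [-2.5, 0.2, 7.5]
width: 0.0326
finger_force: 30.0
```

>>> carry_out:
  increments:
    - [255, [0, 0, -1.5], 0]
    - [255, [4.5, 0, 0], 0]
    - [255, [4.5, 0, 0.4], 0]
    - [255, [4.5, 0, 0.5], 0]
    - [255, [4.5, 0, 0.7], 0]
    - [255, [0, 0, 0], 0]

```text
time: 8.35
tool_pos: [0.6004, 0.1542, 0.1567]
ee_rot: [-3.14, 0.001, 1.4]
wrist_force: [-1.6, -1.5, 0.3]
width: 0.0325
finger_force: 30.0
```

Run:
```python
from h import *
s=robot.snapshot("side");cv2.imwrite("pics/side2.png",s)
print(robot.get_obs()["wrist_force"],robot.get_obs()["wrist_torque"])
t=robot.snapshot("top")
cv2.imwrite("pics/c3.png",np.hstack([cv2.resize(x,(400,400),interpolation=cv2.INTER_CUBIC) for x in(s[140:220,210:290],t[165:245,205:285])]))
```

```text
[-0.97847093 -0.42010123  0.74628173] [-0.31851911  0.19530359  0.00231557]
```

View pics/c3.png

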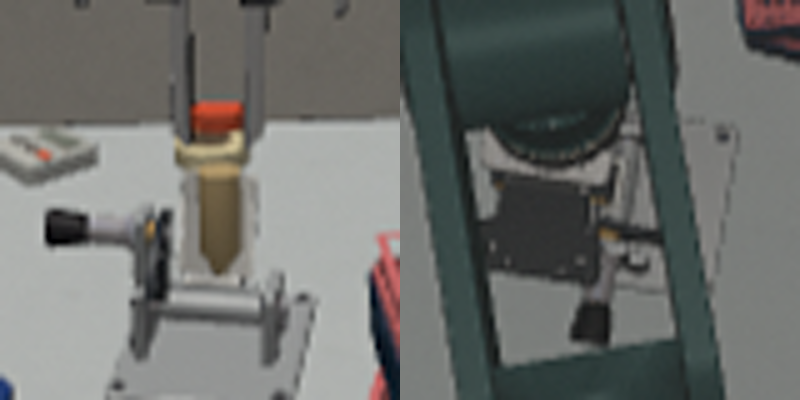

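The side view shows the tube at (220,210), centred in the V (180–258) with its tip at the heel.

>>> carry_out:
  increments:
    - [255, [4.5, 0, 0.9], 0]
    - [255, [4.5, 0, 1.1], 0]
    - [255, [4.5, 0, 1.3], 0]
    - [255, [0, 0, 0], 0]

```text
time: 8.85
tool_pos: [0.603, 0.1679, 0.1539]
ee_rot: [-3.142, -0.0, 1.4]
wrist_force: [-0.8, -0.5, 0.9]
width: 0.0324
finger_force: 30.0
```

>>> carry_out:
  increments:
    - [255, [3, 0, 1], 0]
    - [255, [3, 0, 1], 0]
    - [255, [3, 0, 1], 0]
    - [255, [0, 0, 0], 0]

```text
time: 9.25
tool_pos: [0.6045, 0.1765, 0.1507]
ee_rot: [-3.141, 0.0, 1.4]
wrist_force: [0.3, -1.5, 0.7]
width: 0.0324
finger_force: 30.0
```

```bash
python3 -c "
from h import *
delta([.6,.18,.15],1.397);print(robot.get_obs()['wrist_torque'])"
```

```text
t 9.25 pos [0.6045 0.1765 0.1507] rot [-3.141  0.     1.4  ] F [ 0.3 -1.5  0.7] w 0.0324 f 30.0
mm [ 2.7 -5.   0.7] twist 0.2
[-0.28208639  0.13941411  0.02988047]
```

>>> carry_out:
  increments:
    - [255, [2, 0, 1], 0]
    - [255, [2, 0, 1], 0]
    - [255, [0, 0, 0], 0]

```text
time: 9.55
tool_pos: [0.6052, 0.1802, 0.1488]
ee_rot: [-3.141, 0.0, 1.399]
wrist_force: [-1.1, -0.7, 1.2]
width: 0.0327
finger_force: 30.0
```

>>> carry_out:
  increments:
    - [255, [2, 0, 1], 0]
    - [255, [2, 0, 0.5], 0]
    - [255, [0, 0, 0], 0]

```text
time: 9.85
tool_pos: [0.6058, 0.1836, 0.1474]
ee_rot: [-3.141, 0.001, 1.399]
wrist_force: [-2.1, -2.9, 1.4]
width: 0.033
finger_force: 30.0
```

Run:
```python
from h import *
s=robot.snapshot("side");cv2.imwrite("pics/side3.png",s)
o=robot.get_obs();print(o["wrist_force"],o["wrist_torque"])
cv2.imwrite("pics/c4.png",cv2.resize(s[140:215,210:290],(640,600),interpolation=cv2.INTER_CUBIC))
```

```text
[-0.9603577  -2.05507108  2.32739764] [-0.55585936  0.29126188 -0.05327802]
```

View pics/c4.png

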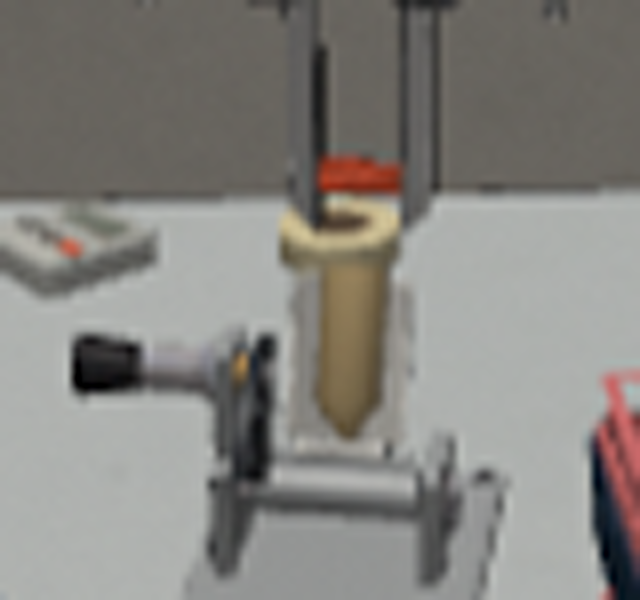

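The tube leans along the V at (350,360) with its tip at (348,435) and the cap still in the fingers, and a light contact force shows. I'll release it now.

>>> carry_out:
  increments:
    - [255, [1, 0, 0.5], 0]
    - [255, [0, 0, 0], 0]
    - [150, [0, 0, 0], 0]
    - [130, [0, 0, 0], 0]
    - [110, [0, 0, 0], 0]
    - [90, [0, 0, 0], 0]
    - [60, [0, 0, 0], 0]
    - [60, [0, 0, 0], 0]

```text
time: 10.7
tool_pos: [0.6061, 0.185, 0.147]
ee_rot: [3.141, -0.0, 1.399]
wrist_force: [0.6, 0.1, -0.1]
width: 0.0712
finger_force: 0.0
```

Run:
```python
from h import *
s=robot.snapshot("side");cv2.imwrite("pics/side4.png",s)
o=robot.get_obs();print(o["wrist_force"],o["width"],o["tool_pos"])
for f in("side3","side4"):
    print(blob(cv2.imread(f"pics/{f}.png"),(235,145,275,180),(0,130,120),(14,255,255)))
cv2.imwrite("pics/c5.png",cv2.resize(s[140:215,210:290],(640,600),interpolation=cv2.INTER_CUBIC))
```

```text
[-0.76420315  0.40321609  1.13729293] 0.07165823724529734 [0.60610143 0.18493806 0.14703196]
(array([254.08333333, 161.58333333]), array([250, 160,  10,   4,  36]))
(array([254.28571429, 161.71428571]), array([250, 160,  10,   4,  35]))
```

View pics/c5.png

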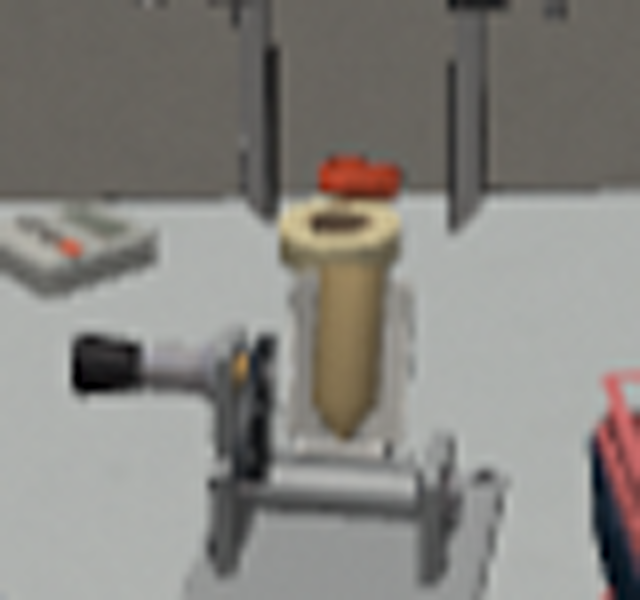

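The tube rests in the V with its tip on the heel at (345,435), and the cap did not move on release. I'll lift off and go above the knob.

>>> carry_out:
  increments:
    - [0, [0, 0, -10], 0]
    - [0, [0, 0, -25], 0]
    - [0, [0, 0, -30], 0]
    - [0, [0, 0, -25], 0]
    - [0, [-18, -31, 0], 0]
    - [0, [-19, -31, 0], 0]
    - [0, [-19, -31, 0], 0]
    - [0, [0, 0, 0], -8]

```text
time: 11.55
tool_pos: [0.5015, 0.1446, 0.2382]
ee_rot: [-3.141, 0.0, 1.542]
wrist_force: [0.6, -0.6, -0.7]
width: 0.0941
finger_force: 0.0
```

>>> carry_out:
  increments:
    - [0, [0, 0, 0], -8]
    - [0, [0, 0, 0], -8]
    - [0, [0, 0, 0], -8]
    - [0, [0, 0, 0], -8]
    - [0, [0, 0, 0], -8]
    - [0, [0, 0, 0], -8]
    - [0, [0, 0, 0], -8]
    - [0, [0, 0, 0], -8]

```text
time: 12.35
tool_pos: [0.505, 0.1456, 0.2381]
ee_rot: [3.141, 0.001, 2.662]
wrist_force: [-0.7, -0.7, 0.1]
width: 0.0939
finger_force: 0.0
```

>>> carry_out:
  increments:
    - [0, [0, 0, 0], -8]
    - [0, [0, 0, 0], -8]
    - [0, [0, 0, 0], 0]
    - [0, [0, 0, 0], 0]

```text
time: 12.75
tool_pos: [0.505, 0.1456, 0.2378]
ee_rot: [3.141, 0.001, 2.932]
wrist_force: [0.3, -0.1, -0.6]
width: 0.0939
finger_force: 0.0
```

Run:
```python
from h import *
s=robot.snapshot("side")
k,st=blob(s,(213,175,240,195),(0,0,0),(180,255,60));print(k,st)
s0=cv2.imread("pics/side0.png");print(blob(s0,(213,175,240,195),(0,0,0),(180,255,60)))
o,d=ray("side",k);print("at y=.146",o+d*(.146-o[1])/d[1], proj("side",[.5042,.1461,.0912]))
print(blob(s,(235,145,275,180),(0,130,120),(14,255,255)))
delta([.504,.146,.085],2.967)
```

```text
[222.43137255 185.2745098 ] [219 182   9   7  51]
(array([222.43137255, 185.2745098 ]), array([219, 182,   9,   7,  51]))
at y=.146 [0.50354251 0.146      0.09042636] (np.float64(222.62844373117218), np.float64(185.03613551278474))
(array([254.28571429, 161.71428571]), array([250, 160,  10,   4,  35]))
t 12.8 pos [0.5049 0.1456 0.2376] rot [3.141e+00 1.000e-03 2.933e+00] F [-0.1  0.1 -0. ] w 0.0943 f 0.0
mm [  1.    0.2 152.6] twist -2.0
```

>>> carry_out:
  increments:
    - [0, [1, 0, 20], -2]
    - [0, [0, 0, 30], 0]
    - [0, [0, 0, 30], 0]
    - [0, [0, 0, 25], 0]
    - [0, [0, 0, 20], 0]
    - [0, [0, 0, 15], 0]
    - [0, [0, 0, 8], 0]
    - [0, [0, 0, 4], 0]

```text
time: 13.6
tool_pos: [0.5036, 0.1457, 0.0844]
ee_rot: [-3.141, -0.001, 2.969]
wrist_force: [-0.9, 0.6, -1.1]
width: 0.094
finger_force: 0.0
```

>>> carry_out:
  increments:
    - [255, [0, 0, 0], 0]
    - [255, [0, 0, 0], 0]
    - [255, [0, 0, 0], 0]
    - [255, [0, 0, 0], 0]
    - [255, [0, 0, 0], 0]
    - [255, [0, 0, 0], 0]
    - [255, [0, 0, 0], 0]
    - [255, [0, 0, 0], 0]

```text
time: 14.4
tool_pos: [0.5039, 0.1458, 0.085]
ee_rot: [-3.141, 0.0, 2.97]
wrist_force: [-0.2, 0.1, -0.1]
width: 0.0332
finger_force: 0.0
```

>>> carry_out:
  increments:
    - [255, [0, 0, 0], 0]
    - [255, [0, 0, 0], 0]
    - [255, [0, 0, 0], 0]

```text
time: 14.7
tool_pos: [0.5038, 0.1452, 0.085]
ee_rot: [-3.14, -0.0, 2.97]
wrist_force: [-1.4, -2.3, 0.7]
width: 0.0233
finger_force: 30.0
```

Run:
```python
from h import *
delta([.504,.146,.085],2.967)
```

```text
t 14.7 pos [0.5038 0.1452 0.085 ] rot [-3.14 -0.    2.97] F [-1.4 -2.3  0.7] w 0.0233 f 30.0
mm [-0.1  0.8  0. ] twist 0.2
```

>>> carry_out:
  increments:
    - [255, [2, 0, 0], 0]
    - [255, [2, 0, 0], 0]
    - [255, [2, 0, 0], 0]
    - [255, [2, 0, 0], 0]
    - [255, [2, 0, 0], 0]
    - [255, [1, 0, 0], 0]
    - [255, [0, 0, 0], 0]

```text
time: 15.4
tool_pos: [0.4952, 0.1468, 0.0852]
ee_rot: [-3.141, 0.006, 2.97]
wrist_force: [6.8, -4.2, -3.2]
width: 0.0231
finger_force: 30.0
```

>>> carry_out:
  increments:
    - [255, [1, 0, 0], 0]
    - [255, [1, 0, 0], 0]
    - [255, [0, 0, 0], 0]
    - [255, [0, 0, 0], 0]

```text
time: 15.8
tool_pos: [0.4935, 0.1471, 0.0852]
ee_rot: [-3.141, 0.006, 2.97]
wrist_force: [6.4, -2.9, -3.1]
width: 0.0234
finger_force: 30.0
```

Run:
```python
from h import *
delta([.5038,.1452,.085],2.967)
s=robot.snapshot("side");print(blob(s,(213,165,290,215),(0,130,120),(14,255,255)))
```

```text
t 15.8 pos [0.4935 0.1471 0.0852] rot [-3.141  0.006  2.97 ] F [ 6.4 -2.9 -3.1] w 0.0234 f 30.0
mm [-10.5  -0.1   0.2] twist 0.1Traceback (most recent call last):
  File "<stdin>", line 3, in <module>
  File "h.py", line 19, in blob
    i=1+np.argmax(st[1:,4]);return ce[i]+[x0,y0],st[i]+[x0,y0,0,0,0]
        ~~~~~~~~~^^^^^^^^^^
    return _wrapfunc(a, 'argmax', axis=axis, out=out, **kwds)
    return bound(*args, **kwds)
ValueError: attempt to get argmax of an empty sequence
```

>>> carry_out:
  increments:
    - [255, [1, 0, 0], 0]
    - [255, [1, 0, 0], 0]
    - [255, [0, 0, 0], 0]
    - [255, [0, 0, 0], 0]

```text
time: 16.25
tool_pos: [0.4918, 0.1474, 0.0852]
ee_rot: [-3.141, 0.007, 2.969]
wrist_force: [7.6, -3.6, -4.5]
width: 0.0239
finger_force: 30.0
```

>>> carry_out:
  increments:
    - [255, [1, 0, 0], 0]
    - [255, [1, 0, 0], 0]
    - [255, [0, 0, 0], 0]
    - [255, [0, 0, 0], 0]

```text
time: 16.65
tool_pos: [0.4918, 0.1474, 0.0854]
ee_rot: [-3.141, 0.011, 2.969]
wrist_force: [13.4, -4.0, -7.4]
width: 0.0236
finger_force: 30.0
```

The end stop is reached: 12 mm of travel, and the force steps up. I'll hold and let the cradle sink.

>>> carry_out:
  increments:
    - [255, [0, 0, 0], 0]
    - [255, [0, 0, 0], 0]
    - [255, [0, 0, 0], 0]
    - [255, [0, 0, 0], 0]
    - [255, [0, 0, 0], 0]
    - [255, [0, 0, 0], 0]
    - [255, [0, 0, 0], 0]
    - [255, [0, 0, 0], 0]

```text
time: 17.45
tool_pos: [0.4918, 0.1474, 0.0854]
ee_rot: [-3.141, 0.011, 2.969]
wrist_force: [12.7, -3.9, -7.8]
width: 0.0236
finger_force: 30.0
```

>>> carry_out:
  increments:
    - [255, [0, 0, 0], 0]
    - [255, [0, 0, 0], 0]
    - [255, [0, 0, 0], 0]
    - [255, [0, 0, 0], 0]
    - [255, [0, 0, 0], 0]
    - [255, [0, 0, 0], 0]
    - [255, [0, 0, 0], 0]
    - [255, [0, 0, 0], 0]

```text
time: 18.25
tool_pos: [0.4918, 0.1474, 0.0854]
ee_rot: [-3.141, 0.011, 2.969]
wrist_force: [12.8, -5.1, -6.9]
width: 0.0236
finger_force: 30.0
```

>>> carry_out:
  increments:
    - [255, [0, 0, 0], 0]
    - [255, [0, 0, 0], 0]
    - [255, [0, 0, 0], 0]
    - [255, [0, 0, 0], 0]
    - [255, [0, 0, 0], 0]
    - [255, [0, 0, 0], 0]
    - [255, [0, 0, 0], 0]
    - [255, [0, 0, 0], 0]

```text
time: 19.05
tool_pos: [0.4918, 0.1474, 0.0854]
ee_rot: [-3.141, 0.011, 2.969]
wrist_force: [12.5, -5.1, -7.4]
width: 0.0233
finger_force: 30.0
```

Run:
```python
from h import *
delta([.5038,.1452,.085],2.967)
s=robot.snapshot("side");t=robot.snapshot("top")
cv2.imwrite("pics/c6.png",np.hstack([cv2.resize(x,(400,400),interpolation=cv2.INTER_CUBIC) for x in(s[140:240,190:290],t[165:265,195:295])]))
```

```text
t 19.05 pos [0.4918 0.1474 0.0854] rot [-3.141  0.011  2.969] F [12.5 -5.1 -7.4] w 0.0233 f 30.0
mm [-12.2  -0.1   0.4] twist 0.1
```

View pics/c6.png

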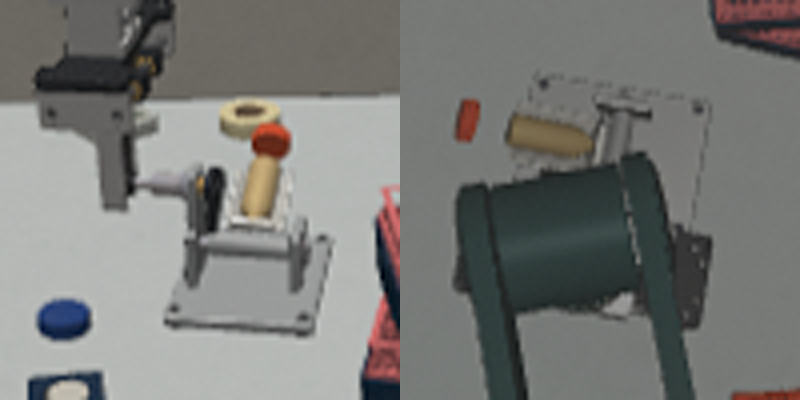

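The cradle is on its slant. The tube lies in the V with its tip at the heel (592,148) and its cap out at (465,120), and the knob is held at its end stop.

```bash
python3 -c "
from bench import robot
print(robot.close_job())"
```

```text
the job is handed in; nothing more can be done
None
```

The job is handed in: the orange-capped tube lies in the cradle, which has swung down to its slant, and the gripper is still holding the plunger knob fully out (about 12 mm), with the blue-capped tube left in its place.

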